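Tidy the dressing table: brush, pin tin, varnish bottle and two bangles

ROBOT

A 7-joint arm with a two-finger parallel gripper is mounted at the origin on the work surface. World frame = base frame: x ahead of the robot, y to its left, z up, the work surface at z = 0. Lengths are in m, angles in rad, forces in N, time in s.
With the tool pointing down it reaches from about 0.4 to 0.85 m from the base axis. Payload 4.4 kg.
Tool frame: the origin (TCP) lies at the very end of the fingers, on their centre line; the grasp point (between the pads) lies 19 mm behind it; z points along the fingers, y is the line along which they close (so a half turn about z gives the same grasp; the last joint's range is limited). The gripper opens to 94 mm and grips with 3 to 60 N. Pads are 16 mm wide; open, the fingers measure 119 mm over their backs; the gripper's body (75 mm by 177 mm) begins 78 mm behind the grasp point.
Start: joints at [1.262, 0.628, 0.038, 1.517, -0.027, 0.996, -0.02], TCP at [0.156, -0.631, 0.205] pointing down, gripper open.
Joint ranges: [-3.06, 3.06], [-0.37, 2.12], [-1.25, 1.32], [0.18, 2.47], [-1.1, 4.24], [0.23, 1.98], [-2.94, 2.94]. Speed limits (rad/s): [2.57, 2.57, 3.14, 3.14, 3.14, 3.14, 3.14].

INTERFACE

Orientations are given as a unit quaternion [w, x, y, z].
In Python, from workcell import observe, capture, hand_in gives the robot as it stands. The module is installed in compiled form; this text tells all that it offers.
- The arm moves only by the tool servo_tool, never from a script. Its argument "plan" is one flat list of numbers, 7 for each row, row after row: the opening, from 0 (shut) to 1 (fully open), then the shift along the tool's x, y, z as a fraction of full scale, then the turn, a rotation vector about the tool's x, y, z as a fraction of full scale. In form: [fingers, tx, ty, tz, ax, ay, az, fingers, tx, ty, tz, ax, ay, az, ...]. A call has 1 to 10 rows; each row is the pose to reach, as a shift and turn from the pose commanded when the call began, along the tool's axes at that moment, turning the shorter way round; what a row does not reach only later rows make up. Full scale, the value 1, is 0.15 m for a shift and 180 degrees for a turn. A row lasts 1/8 s, in which the tool goes at most 62.5 mm and 10.7 degrees, less where a joint would pass 70% of its speed; a pose out of reach is approached as far as the arm can. A call with a number of a shift or a turn outside -1 to 1 is refused whole. A call with a gripper value outside its range is refused whole. The fingers move at their own pace and stop on an object; the grip force is fixed at half the most. Time passes only in rows, so rows that repeat a pose let the fingers close. It gives the time, the measured TCP pose, the force, the opening and the grip force at its end, in the units of the state.
- observe(): the state, without advancing time (a new reading comes with each control period).
- capture(name): name is "side" or "top" or "wrist"; returns a dict with "pixels" (480x640x3 uint8, red, green, blue), "vfov" (degrees; the focal length in pixels is half the picture's height over the tangent of half this angle, whatever the lens; pixels are square), "cx", "cy" (the principal point, pixels), "rvec" (rotation vector, rad) and "tvec" (3), from world to camera coordinates, as OpenCV has them. Camera axes: x right, y down, z forward; pixel columns grow to the right and rows downward; lengths in m; the calibration is good to about 2 mm. A picture is of the moment at which its call begins. There is no depth.
- hand_in(): hands the job in; it is judged then, once.
The state is a dict: "time_s": time; "qpos": joint angles; "dq": joint speeds; "joint_efforts": joint torques, N m; "position": TCP position; "eef_rot": TCP orientation; "wrist_force": force on the tool from outside, world axes, zero at the start; "ft_torque": the same for the moment, N m; "width": finger opening in m; "finger_force": force on a finger pad.
Only numpy, scipy, OpenCV 4.12 (cv2) and the standard library are available. Lean on these libraries where they do the work, as an engineer would, in place of code of your own. Each camera call takes 0.05 s, during which the arm holds its last target. There are 200 camera calls.

TASK

Tidy the table: lay the paddle brush flat in the long tray, bristles up, stand the round tin in the larger bay of the two-bay tray and the nail-varnish bottle upright in its smaller bay. Put both bangles over the post of the pale blue stand, lying flat, the broad one at the bottom and the slim one resting on top of it. Leave the hand mirror and the cream jar where they lie.

Things in the scene. Friction and masses are not known exactly. Their poses are not given: they have to be found in the camera images.
- broad_bangle: broad brass bangle (loose ring), lying flat, thick and tall: 68 mm outside, 48 mm inside diameter (10 mm band), 26 mm high. Origin: centre of its underside, z up along its axis.
- slim_bangle: slim brass bangle (loose ring), lying flat, thin and low: 62 mm outside, 50 mm inside diameter (6 mm band), only 14 mm high. Origin: centre of its underside, z up along its axis.
- pin_tin: closed round steel tin for safety pins, standing on the table, loose: 62 mm diameter, with a lid 64 mm in diameter from 28 mm up, 40 mm high. Origin: centre of its underside, z up.
- varnish_bottle: small round nail-varnish bottle, standing, loose: amber glass body 32 mm diameter up to 36 mm, then a shoulder and a black cap 18 mm in diameter, 66 mm high in all. Origin: centre of its underside, z up.
- paddle_brush: wooden paddle brush, loose, on its back, bristles up, 210 mm long. Origin: under the middle of its length; x points to the paddle end, z up. Paddle x = +12 to +105 mm, 66 mm wide, 12 mm thick (bristles to 22 mm up); handle x = -105 to +12 mm, 22 mm wide, 18 mm high. It balances near the origin: pinch the handle across its width at about x = -10 mm.
- bangle_stand: pale blue bangle stand, fixed to the table: round base 90 mm in diameter and 10 mm high, with an upright round post in its centre that tapers from 32 mm diameter at the base to 14 mm near the tip, 75 mm above the table. Origin: centre of its underside, z up.
- bay_tray: wooden tray with two bays, fixed to the table, at any yaw: 162 mm (x) by 98 mm (y) outside, walls 15 mm high and 4 mm thick, floor 4 mm above the table. Larger bay 90 x 90 mm inside, centred at x = -32 mm, y = 0; smaller bay 60 mm (x) by 90 mm (y) inside, centred at x = +47 mm, y = 0. Origin: centre of its underside.
- brush_tray: long shallow white tray, fixed to the table: 248 mm (x) by 112 mm (y) outside, walls 14 mm high and 4 mm thick, floor 4 mm above the table; inside 240 x 104 mm. Origin: centre of its underside, x along its length. The brush may lie in it either way round.
- vanity_mirror: grey hand mirror with a plastic handle, lying flat, glass up, beyond the work: 225 mm long, 104 mm wide head, 11 mm thick. Bystander. Origin: near the middle of its length, on the underside; x points to the head.
- cream_jar: round white cream jar with an aluminium lid, standing beyond the work: 64 mm diameter, 44 mm high. Bystander. Origin: centre of its underside.
Mind the look-alikes: they are no part of the job. Leave any green or red look-alike of the paddle_brush alone.

How it is judged:
At the end, for the whole second after the job is handed in: Broad bangle on the base round the post (14 mm), slim one on top (18 mm), both flat; tin on the larger bay's floor (18 mm), bottle on the smaller's (18 mm in x, 34 in y), upright to 0.12 rad; brush flat in the long tray, bristles up (25 mm); heights within 4 to 6 mm; all at rest (horizontal distance between broad_bangle and bangle_stand below 0.014 m and z of broad_bangle in the frame of bangle_stand between 0.005 and 0.015 m and angle between each of broad_bangle, pin_tin, varnish_bottle's own z axis and vertical below 0.12 rad and horizontal distance between slim_bangle and bangle_stand below 0.018 m and z of slim_bangle in the frame of bangle_stand between 0.03 and 0.042 m and angle between slim_bangle's own z axis and vertical below 0.15 rad and x of pin_tin in the frame of bay_tray between -0.05 and -0.014 m and y of pin_tin in the frame of bay_tray between -0.018 and 0.018 m and z of pin_tin in the frame of bay_tray between 0 and 0.008 m and x of varnish_bottle in the frame of bay_tray between 0.029 and 0.065 m and y of varnish_bottle in the frame of bay_tray between -0.034 and 0.034 m and z of varnish_bottle in the frame of bay_tray between 0 and 0.008 m and x of paddle_brush in the frame of brush_tray between -0.025 and 0.025 m and y of paddle_brush in the frame of brush_tray between -0.025 and 0.025 m and z of paddle_brush in the frame of brush_tray between 0 and 0.008 m and angle between paddle_brush's own z axis and vertical below 0.08 rad and linear speed of each of broad_bangle, slim_bangle, pin_tin, varnish_bottle, paddle_brush below 0.02 m/s); the robot touches nothing.
It fails at once if the hand mirror is moved by more than 20 mm (distance of vanity_mirror from where it was at the start of the episode above 0.02 m).
It fails at once if the cream jar is moved by more than 20 mm (distance of cream_jar from where it was at the start of the episode above 0.02 m).
It also fails if it takes over 128 s, if anything falls off the work surface, if the arm or the gripper's body presses on something with over 40 N, if the wrist force passes 120 N, or if a joint passes its speed limit or range.

## Working session

There is one attempt and no reset: what is moved stays moved. The work goes in short steps, Python scripts to look and compute and a tool call to move; the robot and the scene stay as the last step left them, time stands still between calls to the robot, and variables do not carry over. Pictures are saved under pics/ and viewed, at most 14 in all, crops included, and the job is handed in when it is done.

Besides the shell and the picture viewer there is one more tool, called after ">>>" by a JSON object that holds its "fn" and its "kwargs", one argument or row to a line. servo_tool: Moves the arm, as the interface text tells. Shift numbers are shares of 0.15 m and turn numbers shares of 180 degrees, none past 1 either way. Its arguments: {"type":"object","properties":{"plan":{"type":"array","items":{"type":"number","minimum":-1,"maximum":1}}},"required":["plan"]}

```bash
mkdir -p pics; python3 - <<'E'
from workcell import observe,capture
import cv2
s=observe();print({k:s[k] for k in('time_s','position','eef_rot','width')})
for n in('top','side'):
    c=capture(n);cv2.imwrite(f'pics/{n}0.png',c['pixels'][:,:,::-1]);print(n,c['vfov'],c['cx'],c['cy'],c['rvec'],c['tvec'])
E
```

```text
{'time_s': 0.0, 'position': array([ 0.15617323, -0.63032912,  0.20461085]), 'eef_rot': array([-8.63802736e-04,  9.92638603e-01,  1.21110885e-01, -1.02591762e-04]), 'width': 0.09392944289026656}
top 49.586160049922796 321.0845004309127 235.61750538892497 [ 2.13838809 -2.14108662  0.1580129 ] [0.10737326 0.53242106 1.22660709]
side 52.30485065969518 321.60222984780216 242.54111151230634 [ 2.16312818 -0.04326642  0.00744432] [-0.5047975   0.11173517  1.0239051 ]
```

View pics/top0.png

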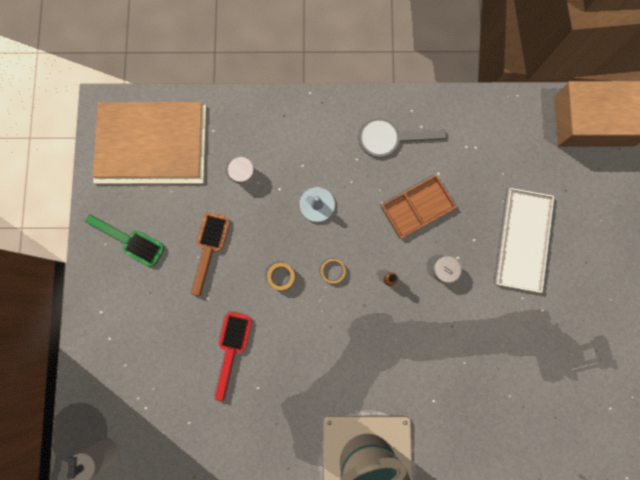

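View pics/side0.png

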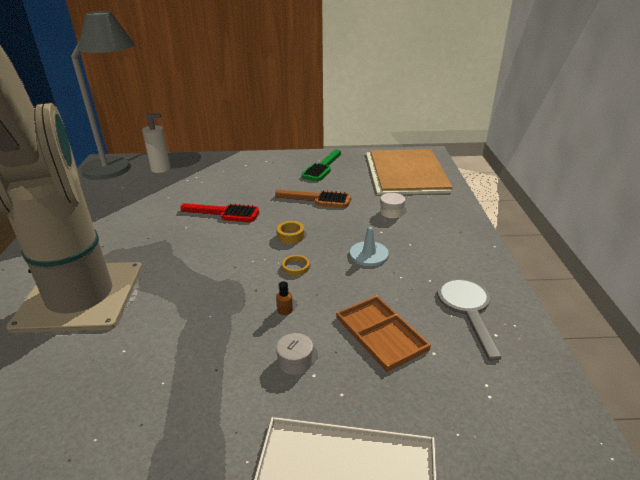

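The top view shows every object. Pixels: broad bangle (281,277), slim bangle (333,271), bottle (391,279), tin (448,269), stand (317,205), bay tray (419,207) with the smaller bay on the left, brush tray (526,240) and the wooden brush (210,253). Green and red brushes are the decoys.

```bash
cat > h.py <<'E'
import numpy as np,cv2
from workcell import observe,capture
from scipy.spatial.transform import Rotation as Ro
def K(c):
    f=240/np.tan(np.radians(c['vfov'])/2);return np.array([[f,0,c['cx']],[0,f,c['cy']],[0,0,1]])
def ray(c,uv,z):
    R=cv2.Rodrigues(np.array(c['rvec']))[0];C=-R.T@np.array(c['tvec'])
    uv=np.atleast_2d(uv).astype(float)
    d=np.c_[uv,np.ones(len(uv))]@np.linalg.inv(K(c)).T@R
    return C+d*((z-C[2])/d[:,2])[:,None]
def proj(c,P): return cv2.projectPoints(np.atleast_2d(P).astype(float),np.array(c['rvec']),np.array(c['tvec']),K(c),None)[0][:,0]
def blob(c,lo,hi,box):
    """largest contour of HSV range in box (u0,v0,u1,v1)"""
    u0,v0,u1,v1=box
    m=cv2.inRange(cv2.cvtColor(c['pixels'],cv2.COLOR_RGB2HSV),lo,hi)
    k=np.zeros_like(m);k[v0:v1,u0:u1]=m[v0:v1,u0:u1]
    cs=cv2.findContours(k,cv2.RETR_EXTERNAL,cv2.CHAIN_APPROX_NONE)[0]
    return max(cs,key=cv2.contourArea)
def world_rect(c,ct,z):
    P=ray(c,ct[:,0,:],z)[:,:2];(cx,cy),(w,h),a=cv2.minAreaRect((P*1000).astype(np.float32))
    return round(cx),round(cy),round(w),round(h),round(a,1)
def tool(): 
    s=observe();q=s['eef_rot'];return np.array(s['position']),Ro.from_quat([q[1],q[2],q[3],q[0]])
E
python3 - <<'E'
from h import *
c=capture('top');R=cv2.Rodrigues(np.array(c['rvec']))[0];print('C',-R.T@c['tvec'])
L={'broad':((15,100,70),(35,255,255),(255,255,310,300),.013),'slim':((15,100,70),(35,255,255),(315,255,350,288),.007),
'tin':((0,0,120),(179,60,255),(430,250,466,288),.037),'bottle':((0,0,0),(179,255,70),(383,265,399,283),.066),
'stand':((85,40,130),(110,255,255),(290,180,345,230),.010),'bay':((0,110,60),(18,255,255),(370,165,470,245),.012),
'btray':((0,0,190),(179,50,255),(480,180,570,300),.012),'brush':((0,110,60),(18,255,255),(185,205,235,300),.01),
'jar':((0,0,140),(179,60,255),(225,150,260,190),.044),'mirror':((0,0,140),(179,60,255),(355,115,405,160),.011)}
for n,(lo,hi,b,z) in L.items():
    try:
        ct=blob(c,lo,hi,b);print(n,world_rect(c,ct,z),'px',cv2.boundingRect(ct))
    except Exception as e: print(n,e)
print(ray(c,[[409,187],[418,219]],.015).round(3))
p,r=tool();print(p,r.as_matrix().round(3), proj(c,[p]))
hs=cv2.cvtColor(c['pixels'],cv2.COLOR_RGB2HSV);print(hs[279,385:397].tolist(),hs[269,440:458:3].tolist())
im=c['pixels'][170:310,180:570,::-1];cv2.imwrite('pics/crop1.png',cv2.resize(im,None,fx=2.05,fy=2.05,interpolation=cv2.INTER_CUBIC))
w=capture('wrist');cv2.imwrite('pics/w0.png',w['pixels'][:,:,::-1]);R=cv2.Rodrigues(np.array(w['rvec']))[0];print('W',-R.T@w['tvec'],R.round(2),w['vfov'])
E
```

```text
C [0.33996209 0.10035742 1.29380073]
broad (435, 207, 67, 66, 45.1) px (267, 263, 28, 28)
slim (449, 77, 60, 60, 89.9) px (321, 259, 25, 25)
tin (458, -201, 86, 78, 89.9) px (430, 250, 36, 33)
bottle (427, -61, 15, 17, 44.3) px (389, 274, 8, 8)
stand max() iterable argument is empty
bay (612, -138, 99, 164, 29.4) px (381, 175, 75, 63)
btray (528, -400, 112, 247, 79.2) px (497, 190, 57, 102)
brush (492, 392, 67, 209, 76.1) px (192, 213, 37, 83)
jar (709, 303, 81, 85, 1.0) px (225, 150, 35, 32)
mirror (795, -42, 93, 94, 89.3) px (361, 119, 37, 36)
[[ 0.66  -0.115  0.015]
 [ 0.578 -0.135  0.015]]
[ 0.15620824 -0.63045616  0.20477807] [[ 0.971  0.24  -0.   ]
 [ 0.24  -0.971  0.001]
 [ 0.    -0.001 -1.   ]] [[687.40595541 407.62229328]]
[[12, 179, 108], [11, 173, 121], [12, 173, 118], [11, 171, 94], [9, 144, 53], [12, 36, 35], [45, 29, 35], [30, 15, 33], [30, 7, 36], [0, 26, 40], [11, 85, 48], [11, 128, 68]] [[13, 36, 196], [13, 36, 186], [14, 36, 163], [14, 35, 154], [13, 38, 189], [13, 38, 189]]
W [ 0.23855027 -0.61167928  0.38425507] [[ 0.24 -0.97 -0.  ]
 [-0.93 -0.23  0.29]
 [-0.28 -0.07 -0.96]] 69.42781539988043
```

View pics/crop1.png

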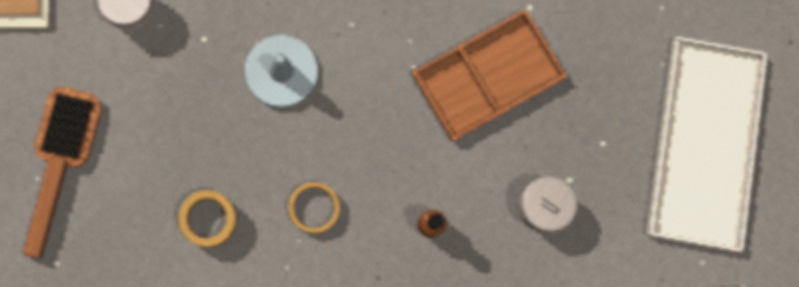

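View pics/w0.png

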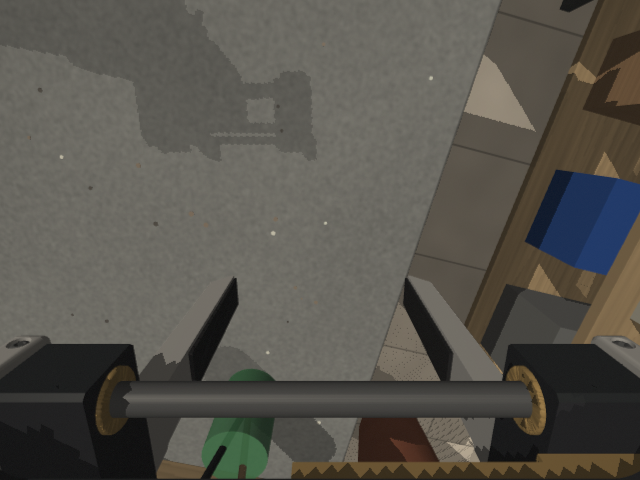

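```bash
python3 - <<'E'
from h import *
c=capture('top');hs=cv2.cvtColor(c['pixels'],cv2.COLOR_RGB2HSV)
print(hs[205,296:340:4].tolist(),hs[269,428:436].tolist())
for n,lo,hi,b,z in [('tin',(0,28,130),(25,70,255),(425,245,470,292),.037),('bottle',(0,90,50),(20,255,255),(380,265,402,292),.03),('botcap',(0,0,0),(179,255,60),(384,268,398,284),.066),
 ('stand',(85,25,110),(110,255,255),(290,180,345,230),.01)]:
    try: ct=blob(c,lo,hi,b);print(n,world_rect(c,ct,z),cv2.boundingRect(ct))
    except Exception as e: print(n,e)
ct=blob(c,(0,110,60),(18,255,255),(370,165,470,245))
P=ray(c,ct[:,0,:],.012)[:,:2];print((cv2.boxPoints(cv2.minAreaRect((P*1000).astype(np.float32)))).round())
print(ray(c,[[447.8,269]],.04),ray(c,[[317,204.6]],.01),ray(c,[[404.4,192],[422.4,222.7]],.015))
P=[]
for lo,hi,b in [((0,110,60),(18,255,255),(185,205,235,300)),((0,0,190),(179,50,255),(480,180,570,300))]:
    ct=blob(c,lo,hi,b);P=ray(c,ct[:,0,:],.012)[:,:2];print((cv2.boxPoints(cv2.minAreaRect((P*1000).astype(np.float32)))).round())
E
```

```text
[[19, 29, 139], [87, 14, 184], [88, 16, 194], [90, 15, 191], [85, 13, 116], [83, 12, 85], [90, 17, 88], [86, 16, 130], [88, 17, 190], [88, 17, 199], [19, 29, 98]] [[19, 31, 117], [16, 28, 117], [16, 29, 116], [15, 27, 112], [15, 32, 113], [13, 37, 124], [14, 38, 148], [14, 37, 178]]
tin (465, -199, 108, 90, 89.9) (425, 245, 45, 38)
bottle (429, -62, 31, 31, 44.4) (384, 272, 14, 14)
botcap (428, -61, 13, 15, 44.4) (389, 275, 8, 7)
stand max() iterable argument is empty
[[ 529.  -91.]
 [ 610. -234.]
 [ 696. -185.]
 [ 615.  -42.]]
[[ 0.4506441  -0.19919063  0.04      ]] [[0.6165155 0.1170962 0.01     ]] [[ 0.64743174 -0.10327072  0.015     ]
 [ 0.5687628  -0.14620148  0.015     ]]
[[382. 383.]
 [585. 334.]
 [601. 399.]
 [398. 448.]]
[[ 396. -432.]
 [ 637. -478.]
 [ 658. -368.]
 [ 417. -322.]]
```

>>> {"fn": "servo_tool", "kwargs": {
  "plan": [1,0,-1,0.15,0,0,-0.077,1,0,-1,0.15,0,0,-0.077,1,0,-1,0.15,0,0,-0.077,1,0,-1,0.15,0,0,-0.077]
}}

```text
time_s: 0.75
position: [0.1197, -0.4836, 0.1831]
eef_rot: [-0.001, 0.971, 0.24, -0.0]
wrist_force: [-0.0, -1.2, 0.2]
width: 0.0939
finger_force: 0.0
```

>>> {"fn": "servo_tool", "kwargs": {
  "plan": [1,1,0,0,0,0,0.154,1,1,0,0,0,0,0.154,1,1,0,0,0,0,0.154,1,1,0,0,0,0,0.154,1,1,0,0,0,0,0.154]
}}

```text
time_s: 1.38
position: [0.2524, -0.4169, 0.1831]
eef_rot: [0.001, 1.0, 0.001, -0.0]
wrist_force: [-0.9, 0.0, 0.6]
width: 0.0938
finger_force: 0.0
```

>>> {"fn": "servo_tool", "kwargs": {
  "plan": [1,0.99,-1,0,0,0,0,1,0.99,-1,0,0,0,0,1,0.99,-1,0,0,0,0,1,0.99,-1,0,0,0,0,1,0.99,-1,0,0,0,0,1,0.99,-1,0,0,0,0]
}}

```text
time_s: 2.12
position: [0.3998, -0.2675, 0.183]
eef_rot: [0.0, 1.0, -0.001, -0.0]
wrist_force: [-0.2, -1.2, -0.9]
width: 0.094
finger_force: 0.0
```

```bash
python3 - <<'E'
from h import *
p,r=tool();print(p,r.as_matrix().round(3),observe()['qpos'])
w=capture('wrist');cv2.imwrite('pics/w1.png',w['pixels'][:,:,::-1]);print(proj(w,[[.4506,-.199,.04],[.429,-.062,.066],[.628,-.166,.004]]))
E
```

```text
[ 0.3997873  -0.26753415  0.18300013] [[ 1.    -0.002 -0.001]
 [-0.002 -1.    -0.001]
 [-0.001  0.001 -1.   ]] [ 0.4678283   0.42280544  0.08681498  2.00339336 -0.05234839  0.71758145
 -0.98660529]
[[244.34726022 173.87604537]
 [ 81.4432544  202.72653043]
 [201.79485618 -36.50326849]]
```

View pics/w1.png

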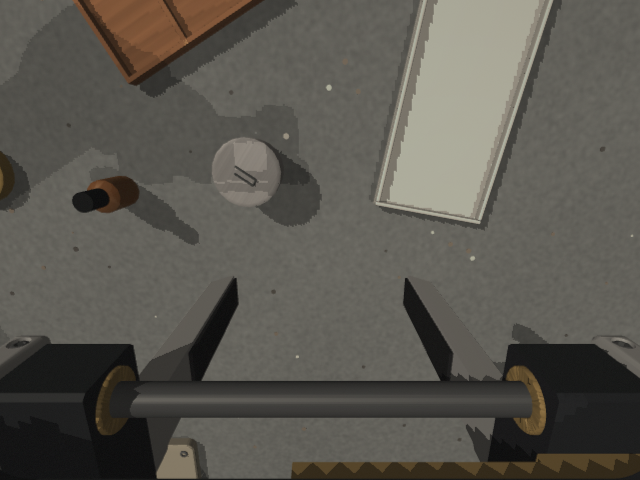

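The wrist view shows the tin lid at (247,172) and the bottle cap at (85,202), which matches the projected positions to about 1.5 mm. Moving above the tin.

>>> {"fn": "servo_tool", "kwargs": {
  "plan": [1,0.335,-0.44,0.42,0,0,0,1,0.335,-0.44,0.42,0,0,0,1,0.335,-0.44,0.42,0,0,0,1,0.335,-0.44,0.42,0,0,0]
}}

```text
time_s: 2.68
position: [0.4506, -0.2014, 0.1203]
eef_rot: [0.001, 1.0, -0.001, -0.0]
wrist_force: [-0.1, 0.8, 0.7]
width: 0.0938
finger_force: 0.0
```

>>> {"fn": "servo_tool", "kwargs": {
  "plan": [1,0,0,0.67,0,0,0,1,0,0,0.67,0,0,0,1,0,0,0.67,0,0,0,1,0,0,0.67,0,0,0]
}}

```text
time_s: 3.18
position: [0.4521, -0.201, 0.021]
eef_rot: [0.001, 1.0, -0.001, 0.001]
wrist_force: [-0.2, -0.9, -0.3]
width: 0.0941
finger_force: 0.0
```

>>> {"fn": "servo_tool", "kwargs": {
  "plan": [0,0,0,0,0,0,0,0,0,0,0,0,0,0,0,0,0,0,0,0,0,0,0,0,0,0,0,0,0,0,0,0,0,0,0,0,0,0,-0.5,0,0,0,0,0,0,-0.5,0,0,0,0,0.17,0,-0.5,0,0,0,0,0.17,0,-0.5,0,0,0]
}}

```text
time_s: 4.3
position: [0.4785, -0.1989, 0.0943]
eef_rot: [0.0, 1.0, 0.001, 0.001]
wrist_force: [-0.3, 0.5, -1.0]
width: 0.0629
finger_force: 30.0
```

>>> {"fn": "servo_tool", "kwargs": {
  "plan": [0,0.3,-0.1,0,0,0,0,0,0.7,-0.22,0,0,0,0,0,1,-0.22,0,0,0,0,0,1,-0.22,0,0,0,0,0,1,-0.22,0,0,0,0]
}}

```text
time_s: 4.92
position: [0.6243, -0.1664, 0.0931]
eef_rot: [-0.0, 1.0, 0.0, -0.002]
wrist_force: [-0.4, -0.3, -2.3]
width: 0.063
finger_force: 30.0
```

>>> {"fn": "servo_tool", "kwargs": {
  "plan": [0,0.02,0,0.2,0,0,0,0,0.02,0,0.38,0,0,0,0,0.02,0,0.455,0,0,0,0,0.02,0,0.455,0,0,0,0,0.02,0,0.455,0,0,0,1,0.02,0,0.455,0,0,0,1,0.02,0,0.455,0,0,0,1,0.02,0,0.455,0,0,0,1,0.02,0,0.3,0,0,0,1,0.02,0,-0.4,0,0,0]
}}

```text
time_s: 6.18
position: [0.6274, -0.1653, 0.1099]
eef_rot: [-0.001, 1.0, 0.001, -0.003]
wrist_force: [1.1, 0.2, -0.2]
width: 0.0939
finger_force: 0.0
```

```bash
python3 - <<'E'
from h import *
p,r=tool();print(p)
c=capture('top');cv2.imwrite('pics/t1.png',cv2.resize(c['pixels'][150:310,280:480,::-1],None,fx=3,fy=3))
E
```

```text
[ 0.62742527 -0.16529638  0.10988901]
```

View pics/t1.png

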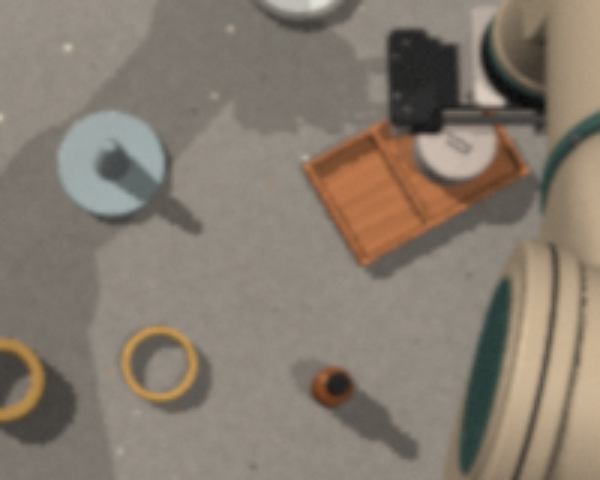

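The crop shows the tin inside the larger bay and the bottle still standing at crop (333,387). Next is the bottle.

>>> {"fn": "servo_tool", "kwargs": {
  "plan": [0.8,-1,-0.69,0,0,0,0,0.8,-1,-0.69,0,0,0,0,0.8,-1,-0.69,0,0,0,0,0.8,-1,-0.69,0,0,0,0]
}}

```text
time_s: 6.72
position: [0.4754, -0.06, 0.1121]
eef_rot: [-0.001, 1.0, 0.002, -0.002]
wrist_force: [1.5, -0.7, -0.2]
width: 0.0757
finger_force: 0.0
```

>>> {"fn": "servo_tool", "kwargs": {
  "plan": [0.8,-0.33,0,0,0,0,0,0.8,-0.33,0,0,0,0,0,0.8,-0.33,0,0.3,0,0,0,0.8,-0.33,0,0.3,0,0,0,0.8,-0.33,0,0.3,0,0,0]
}}

```text
time_s: 7.35
position: [0.4317, -0.0632, 0.0676]
eef_rot: [0.0, 1.0, 0.0, 0.001]
wrist_force: [-0.4, 0.4, 0.5]
width: 0.0754
finger_force: 0.0
```

>>> {"fn": "servo_tool", "kwargs": {
  "plan": [0.8,-0.015,0,0.34,0,0,0,0.8,-0.015,0,0.34,0,0,0,0,-0.015,0,0.34,0,0,0,0,-0.015,0,0.34,0,0,0,0,-0.015,0,0.34,0,0,0,0,-0.015,0,0.34,0,0,0,0,-0.015,0,0.34,0,0,0,0,-0.015,0,0.1,0,0,0,0,-0.015,0,-0.2,0,0,0,0,-0.015,0,-0.2,0,0,0]
}}

```text
time_s: 8.6
position: [0.43, -0.0631, 0.0992]
eef_rot: [0.0, 1.0, 0.001, 0.003]
wrist_force: [-0.1, 0.5, -0.7]
width: 0.0314
finger_force: 30.0
```

>>> {"fn": "servo_tool", "kwargs": {
  "plan": [0,0.4,0.1,0,0,0,0,0,0.7,0.18,0,0,0,0,0,1,0.23,0,0,0,0,0,1,0.23,0,0,0,0,0,1,0.23,0,0,0,0]
}}

```text
time_s: 9.22
position: [0.5761, -0.0968, 0.0955]
eef_rot: [-0.0, 1.0, 0.0, -0.002]
wrist_force: [-0.9, 0.4, -0.3]
width: 0.0309
finger_force: 30.0
```

>>> {"fn": "servo_tool", "kwargs": {
  "plan": [0,0.06,0,0.2,0,0,0,0,0.06,0,0.4,0,0,0,0,0.06,0,0.51,0,0,0,0,0.06,0,0.51,0,0,0,0,0.06,0,0.51,0,0,0,0.6,0.06,0,0.51,0,0,0,0.6,0.06,0,0.51,0,0,0,0.6,0.06,0,0.3,0,0,0,0.6,0.06,0,-0.1,0,0,0,0.6,0.06,0,-0.4,0,0,0]
}}

```text
time_s: 10.48
position: [0.5876, -0.0974, 0.1593]
eef_rot: [0.0, 1.0, 0.0, 0.001]
wrist_force: [0.8, -0.2, -0.3]
width: 0.0564
finger_force: 0.0
```

>>> {"fn": "servo_tool", "kwargs": {
  "plan": [1,-0.6,-1,0,0,0,0,1,-0.6,-1,0,0,0,0,1,-0.6,-1,0,0,0,0,1,-0.6,-1,0,0,0,0,1,-0.6,-1,0,0,0,0]
}}

```text
time_s: 11.1
position: [0.4978, 0.0522, 0.1574]
eef_rot: [0.0, 1.0, 0.0, 0.001]
wrist_force: [0.1, -0.7, -0.2]
width: 0.0937
finger_force: 0.0
```

>>> {"fn": "servo_tool", "kwargs": {
  "plan": [1,-0.42,-1,0,0,0,0,1,-0.42,-1,0,0,0,0,1,-0.42,-1,0,0,0,0,1,-0.42,-1,0,0,0,0,1,-0.42,-1,0,0,0,0]
}}

```text
time_s: 11.72
position: [0.4354, 0.2009, 0.1572]
eef_rot: [0.0, 1.0, -0.001, 0.001]
wrist_force: [0.4, -0.0, 0.1]
width: 0.0942
finger_force: 0.0
```

```bash
python3 - <<'E'
from h import *
p,r=tool();print(p,observe()['qpos'].round(2))
c=capture('top');cv2.imwrite('pics/t2.png',cv2.resize(c['pixels'][150:310,240:560,::-1],None,fx=2.5,fy=2.5,interpolation=2))
w=capture('wrist');print(proj(w,[[.435,.207,.026]]))
E
```

```text
[0.43539757 0.20092772 0.15719107] [-0.9   0.52  0.59  2.05 -0.44  0.7  -1.59]
[[312.1766956  231.13293063]]
```

View pics/t2.png

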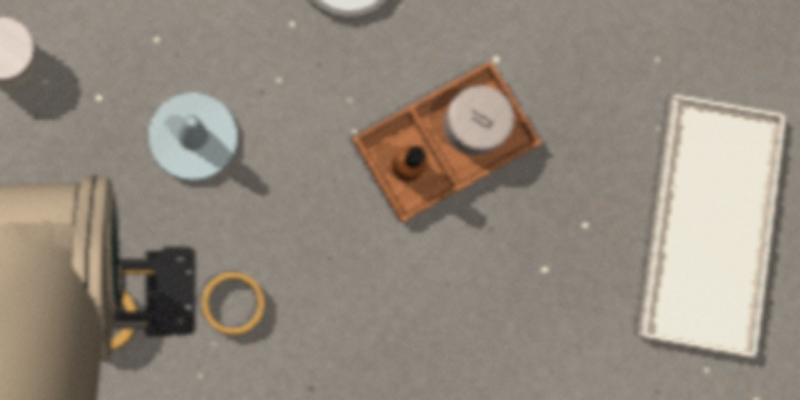

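The crop shows the tin well inside the larger bay, at crop (480,118), and the bottle standing in the smaller bay, at (412,158). Now the broad bangle.

>>> {"fn": "servo_tool", "kwargs": {
  "plan": [1,0,-0.04,0.5,0,0,0,1,0,-0.04,0.85,0,0,0,1,0,-0.04,1,0,0,0,1,0,-0.04,1,0,0,0,0,0,-0.04,1,0,0,0,0,0,-0.04,1,0,0,0,0,0,-0.04,1,0,0,0,0,0,-0.04,1,0,0,0,0,0,-0.04,0.8,0,0,0,0,0,-0.04,0.5,0,0,0]
}}

```text
time_s: 13.08
position: [0.4329, 0.2084, 0.0823]
eef_rot: [0.001, 1.0, 0.0, -0.001]
wrist_force: [-0.2, 1.0, -0.5]
width: 0.066
finger_force: 30.0
```

>>> {"fn": "servo_tool", "kwargs": {
  "plan": [0,0,0,-0.4,0,0,0,0,0,0,-0.4,0,0,0,0,0,0,-0.4,0,0,0]
}}

```text
time_s: 13.45
position: [0.4332, 0.2091, 0.1419]
eef_rot: [-0.0, 1.0, 0.001, -0.0]
wrist_force: [-0.3, -0.6, -1.2]
width: 0.0662
finger_force: 30.0
```

>>> {"fn": "servo_tool", "kwargs": {
  "plan": [0,0.5,0.3,0,0,0,0,0,0.8,0.48,0,0,0,0,0,1,0.61,0,0,0,0,0,1,0.61,0,0,0,0]
}}

```text
time_s: 13.95
position: [0.586, 0.1129, 0.1401]
eef_rot: [0.002, 1.0, -0.002, -0.0]
wrist_force: [-0.8, 0.1, -1.0]
width: 0.0661
finger_force: 30.0
```

>>> {"fn": "servo_tool", "kwargs": {
  "plan": [0,0.22,0,0,0,0,0,0,0.22,0,0,0,0,0,0,0.22,0,0,0,0,0]
}}

```text
time_s: 14.32
position: [0.6149, 0.1179, 0.1405]
eef_rot: [-0.0, 1.0, 0.001, -0.002]
wrist_force: [-0.7, 0.5, -2.0]
width: 0.0662
finger_force: 30.0
```

```bash
python3 - <<'E'
from h import *
p,r=tool();print(p)
w=capture('wrist');cv2.imwrite('pics/w2.png',w['pixels'][:,:,::-1])
print(proj(w,[[.6165,.117,.075],[.6165,.117,.01]]))
E
```

```text
[0.61485328 0.11789707 0.14051412]
[[320.04393312 251.26255851]
 [320.13304628 228.48694289]]
```

View pics/w2.png

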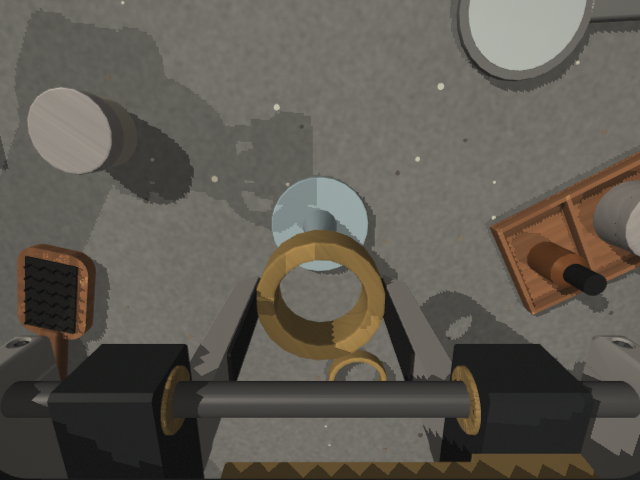

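```bash
python3 - <<'E'
from h import *
w=capture('wrist')
print('base',ray(w,[[320,223.5]],.01),'ring top outer',ray(w,[[321,232],[321,345],[257,293],[385,293]],.160),'hole',ray(w,[[321,246],[321,323]],.16))
c=capture('top');m=cv2.inRange(cv2.cvtColor(c['pixels'],cv2.COLOR_RGB2HSV),(75,8,60),(110,80,255));k=np.zeros_like(m);k[180:232,290:345]=m[180:232,290:345]
ct=max(cv2.findContours(k,0,1)[0],key=cv2.contourArea);print(cv2.boundingRect(ct),world_rect(c,ct,.009))
E
```

```text
base [[0.62137106 0.11715497 0.01      ]] ring top outer [[0.65536698 0.11648723 0.16      ]
 [0.59289384 0.11636678 0.16      ]
 [0.6232031  0.1488704  0.16      ]
 [0.62331041 0.08398837 0.16      ]] hole [[0.64830303 0.11647361 0.16      ]
 [0.6061045  0.11639225 0.16      ]]
(320, 197, 15, 25) (604, 89, 25, 68, 56.6)
```

The wrist view shows the held ring, centred at about (321,290), lined up with the stand base at (320,224) to within about 3 mm. Lowering it.

>>> {"fn": "servo_tool", "kwargs": {
  "plan": [0,0,0,0.25,0,0,0,0,0,0,0.5,0,0,0,0,0,0,0.7,0,0,0,0,0,0,0.8,0,0,0,0,0,0,0.815,0,0,0,0,0,0,0.815,0,0,0,0,0,0,0.815,0,0,0]
}}

```text
time_s: 15.35
position: [0.6179, 0.1175, 0.021]
eef_rot: [-0.0, 1.0, 0.0, 0.001]
wrist_force: [0.8, 0.1, -0.8]
width: 0.0664
finger_force: 30.0
```

>>> {"fn": "servo_tool", "kwargs": {
  "plan": [1,0,0,0,0,0,0,1,0,0,0,0,0,0,1,0,0,0,0,0,0,1,0,0,-0.4,0,0,0,1,0,0,-0.8,0,0,0,1,0,0,-1,0,0,0,1,0,0,-1,0,0,0]
}}

```text
time_s: 16.23
position: [0.6188, 0.1174, 0.1725]
eef_rot: [-0.001, 1.0, 0.0, 0.003]
wrist_force: [-0.1, -0.5, 0.1]
width: 0.094
finger_force: 0.0
```

>>> {"fn": "servo_tool", "kwargs": {
  "plan": [1,-1,0.27,0,0,0,0,1,-1,0.27,0,0,0,0,1,-1,0.27,0,0,0,0,1,-1,0.27,0,0,0,0,1,-1,0.27,0,0,0,0]
}}

```text
time_s: 16.85
position: [0.4681, 0.0771, 0.1693]
eef_rot: [0.0, 1.0, 0.001, 0.0]
wrist_force: [0.5, -0.2, 0.4]
width: 0.0939
finger_force: 0.0
```

>>> {"fn": "servo_tool", "kwargs": {
  "plan": [1,-0.12,0,0.4,0,0,0,1,-0.12,0,0.5,0,0,0,1,-0.12,0,0.5,0,0,0,1,-0.12,0,0.5,0,0,0]
}}

```text
time_s: 17.35
position: [0.4506, 0.0767, 0.095]
eef_rot: [0.0, 1.0, 0.0, 0.001]
wrist_force: [0.0, 0.3, 0.6]
width: 0.0942
finger_force: 0.0
```

```bash
python3 - <<'E'
from h import *
p,r=tool();print(p)
w=capture('wrist');print(proj(w,[[.449,.077,.014]]))
ct=blob(w,(15,100,50),(35,255,255),(240,150,400,375));print(cv2.boundingRect(ct),world_rect(w,ct,.01))
c=capture('side');cv2.imwrite('pics/s1.png',cv2.resize(c['pixels'][180:400,250:470,::-1],None,fx=2.5,fy=2.5))
E
```

```text
[0.45060858 0.07670957 0.09502341]
[[318.52679472 249.33138373]]
(280, 208, 77, 76) (450, 77, 63, 61, 0.1)
```

View pics/s1.png

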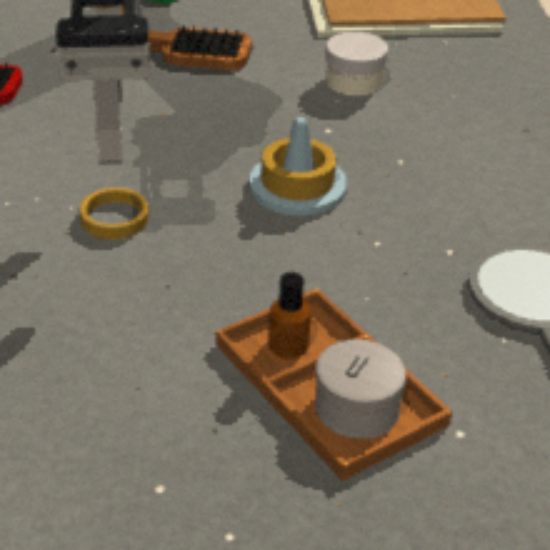

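The side view shows the broad bangle flat round the post, and the bottle and tin upright in their bays. Now the slim bangle.

>>> {"fn": "servo_tool", "kwargs": {
  "plan": [1,0,0,0.4,0,0,0,1,0,0,0.6,0,0,0,1,0,0,0.61,0,0,0,0,0,0,0.61,0,0,0,0,0,0,0.61,0,0,0,0,0,0,0.61,0,0,0,0,0,0,0.61,0,0,0,0,0,0,0.4,0,0,0,0,0,0,0,0,0,0,0,0,0,0,0,0,0]
}}

```text
time_s: 18.7
position: [0.4516, 0.077, 0.098]
eef_rot: [-0.0, 1.0, 0.001, 0.004]
wrist_force: [0.2, 0.2, -0.2]
width: 0.062
finger_force: 30.0
```

>>> {"fn": "servo_tool", "kwargs": {
  "plan": [0,0,-0.1,-0.4,0,0,0,0,0.3,-0.27,-0.4,0,0,0,0,0.7,-0.27,-0.4,0,0,0,0,1,-0.27,-0.4,0,0,0,0,1,-0.27,-0.4,0,0,0]
}}

```text
time_s: 19.32
position: [0.6012, 0.1169, 0.1533]
eef_rot: [0.001, 1.0, 0.0, 0.0]
wrist_force: [-0.4, -0.2, -1.0]
width: 0.0614
finger_force: 30.0
```

>>> {"fn": "servo_tool", "kwargs": {
  "plan": [0,0.11,0,0,0,0,0,0,0.11,0,0,0,0,0,0,0.11,0,0.25,0,0,0,0,0.11,0,0.5,0,0,0,0,0.11,0,0.68,0,0,0,0,0.11,0,0.75,0,0,0,0,0.11,0,0.75,0,0,0,0,0.11,0,0.75,0,0,0]
}}

```text
time_s: 20.32
position: [0.6161, 0.1174, 0.0434]
eef_rot: [-0.0, 1.0, 0.0, 0.001]
wrist_force: [-0.1, -0.7, -0.7]
width: 0.0618
finger_force: 30.0
```

>>> {"fn": "servo_tool", "kwargs": {
  "plan": [1,0,0,0,0,0,0,1,0,0,0,0,0,0,1,0,0,0,0,0,0,1,0,0,-0.4,0,0,0,1,0,0,-0.8,0,0,0,1,0,0,-0.85,0,0,0,1,0,0,-0.85,0,0,0]
}}

```text
time_s: 21.2
position: [0.6153, 0.1177, 0.1698]
eef_rot: [-0.0, 1.0, 0.001, 0.0]
wrist_force: [-1.0, 0.0, -0.8]
width: 0.0939
finger_force: 0.0
```

>>> {"fn": "servo_tool", "kwargs": {
  "plan": [1,-0.89,-1,0,0,0,0,1,-0.89,-1,0,0,0,0,1,-0.89,-1,0,0,0,0,1,-0.89,-1,0,0,0,0,1,-0.89,-1,0,0,0,0]
}}

```text
time_s: 21.82
position: [0.4809, 0.2674, 0.1685]
eef_rot: [0.001, 1.0, 0.001, -0.001]
wrist_force: [0.7, -1.6, -1.2]
width: 0.0942
finger_force: 0.0
```

>>> {"fn": "servo_tool", "kwargs": {
  "plan": [0.7,0,-0.84,0.4,0,0,0.075,0.7,0,-0.84,0.4,0,0,0.075,0.7,0,-0.84,0.4,0,0,0.075,0.7,0,-0.84,0.4,0,0,0.075,0.7,0,-0.84,0.4,0,0,0.075]
}}

```text
time_s: 22.45
position: [0.4837, 0.3901, 0.1106]
eef_rot: [0.0, 0.993, -0.119, 0.001]
wrist_force: [-0.1, -0.4, -0.1]
width: 0.066
finger_force: 0.0
```

```bash
python3 - <<'E'
from h import *
p,r=tool();print(p,r.as_matrix()[:2,0],observe()['qpos'].round(2))
w=capture('wrist');cv2.imwrite('pics/w3.png',w['pixels'][:,:,::-1]);print(proj(w,[[.482,.394,.018],[.492,.392,.018],[.594,.367,.012]]))
c=capture('side');cv2.imwrite('pics/s2.png',cv2.resize(c['pixels'][210:390,250:470,::-1],None,fx=2.5,fy=2.5))
E
```

```text
[0.48371508 0.39010648 0.11059068] [ 0.97158729 -0.23667452] [-1.12  0.8   0.69  1.7  -0.63  0.87 -1.97]
[[314.97650947 246.3839749 ]
 [314.40312125 234.50014282]
 [314.04813477  96.94046777]]
```

View pics/w3.png

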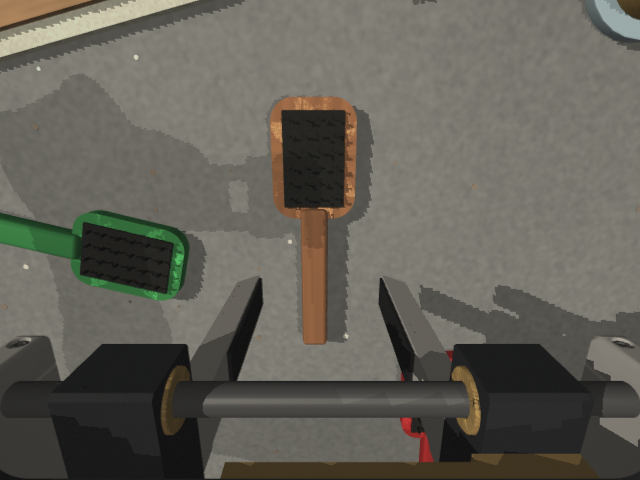

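View pics/s2.png

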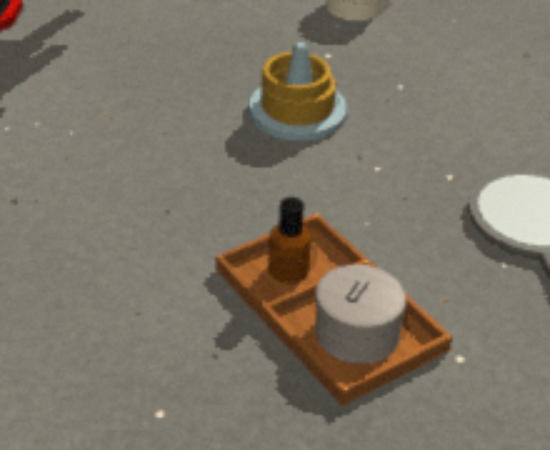

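The wrist view shows the wooden brush lined up between the fingers, handle at (314,280). The side view shows both bangles flat and stacked, with the bays in order. Grasping the brush.

>>> {"fn": "servo_tool", "kwargs": {
  "plan": [0.7,-0.01,-0.025,0.4,0,0,0,0.7,-0.01,-0.025,0.65,0,0,0,0.7,-0.01,-0.025,0.705,0,0,0,0.7,-0.01,-0.025,0.705,0,0,0,0,-0.01,-0.025,0.705,0,0,0,0,-0.01,-0.025,0.705,0,0,0,0,-0.01,-0.025,0.705,0,0,0,0,-0.01,-0.025,0.705,0,0,0,0,-0.01,-0.025,0.705,0,0,0,0,-0.01,-0.025,0.5,0,0,0]
}}

```text
time_s: 23.8
position: [0.4792, 0.3962, 0.0329]
eef_rot: [0.002, 0.993, -0.117, -0.002]
wrist_force: [1.1, 0.4, -0.7]
width: 0.0217
finger_force: 30.0
```

>>> {"fn": "servo_tool", "kwargs": {
  "plan": [0,0,0,-0.3,0,0,0,0,0,0,-0.6,0,0,0,0,0,0,-0.85,0,0,0,0,0,0,-0.85,0,0,-0.015,0,0,0,-0.85,0,0,-0.015]
}}

```text
time_s: 24.42
position: [0.4808, 0.3974, 0.1624]
eef_rot: [-0.0, 0.996, -0.094, -0.0]
wrist_force: [0.9, 0.7, -0.4]
width: 0.0216
finger_force: 30.0
```

>>> {"fn": "servo_tool", "kwargs": {
  "plan": [0,0.07,0.3,0,0,0,0,0,0.15,0.6,0,0,0,0,0,0.205,0.86,0,0,0,0,0,0.205,0.86,0,0,0,0]
}}

```text
time_s: 24.92
position: [0.4872, 0.2605, 0.162]
eef_rot: [0.001, 0.995, -0.097, -0.001]
wrist_force: [0.7, -0.9, -1.0]
width: 0.0218
finger_force: 30.0
```

>>> {"fn": "servo_tool", "kwargs": {
  "plan": [0,0.07,0.3,0,0,0,0,0,0.15,0.6,0,0,0,0,0,0.205,0.86,0,0,0,0,0,0.205,0.86,0,0,0,0]
}}

```text
time_s: 25.42
position: [0.4936, 0.1296, 0.1622]
eef_rot: [0.001, 0.995, -0.097, -0.0]
wrist_force: [0.2, 1.0, -0.4]
width: 0.0217
finger_force: 30.0
```

>>> {"fn": "servo_tool", "kwargs": {
  "plan": [0,0.07,0.3,0,0,0,0,0,0.15,0.6,0,0,0,0,0,0.205,0.86,0,0,0,0,0,0.205,0.86,0,0,0,0]
}}

```text
time_s: 25.92
position: [0.5, -0.0021, 0.1622]
eef_rot: [0.0, 0.995, -0.096, 0.0]
wrist_force: [-0.1, 0.7, -0.9]
width: 0.022
finger_force: 30.0
```

>>> {"fn": "servo_tool", "kwargs": {
  "plan": [0,0.07,0.3,0,0,0,0,0,0.15,0.6,0,0,0,0,0,0.205,0.86,0,0,0,0,0,0.205,0.86,0,0,0,0]
}}

```text
time_s: 26.42
position: [0.5064, -0.1341, 0.1621]
eef_rot: [0.001, 0.995, -0.095, 0.0]
wrist_force: [-0.1, 0.8, -0.7]
width: 0.0217
finger_force: 30.0
```

>>> {"fn": "servo_tool", "kwargs": {
  "plan": [0,0.07,0.3,0,0,0,0,0,0.15,0.6,0,0,0,0,0,0.205,0.86,0,0,0,0,0,0.205,0.86,0,0,0,0]
}}

```text
time_s: 26.92
position: [0.5125, -0.2661, 0.1619]
eef_rot: [0.0, 0.996, -0.095, 0.0]
wrist_force: [0.1, 0.7, -1.7]
width: 0.0213
finger_force: 30.0
```

>>> {"fn": "servo_tool", "kwargs": {
  "plan": [0,0.07,0.3,0,0,0,0,0,0.15,0.6,0.1,0,0,0,0,0.195,0.86,0.3,0,0,0,0,0.195,0.86,0.3,0,0,0,0,0.195,0.86,0.3,0,0,0]
}}

```text
time_s: 27.55
position: [0.5182, -0.3939, 0.1166]
eef_rot: [-0.001, 0.996, -0.092, -0.0]
wrist_force: [0.4, 0.7, -0.2]
width: 0.0216
finger_force: 30.0
```

>>> {"fn": "servo_tool", "kwargs": {
  "plan": [0,0,0,0.2,0,0,0,0,0,0,0.45,0,0,0,0,0,0,0.65,0,0,0,0,0,0,0.705,0,0,0,0,0,0,0.705,0,0,0,0,0,0,0.705,0,0,0]
}}

```text
time_s: 28.3
position: [0.5178, -0.3976, 0.0132]
eef_rot: [0.001, 0.996, -0.093, 0.001]
wrist_force: [0.2, -0.7, -0.0]
width: 0.0215
finger_force: 30.0
```

Lower 3 mm more, release at partial opening, and retreat.

>>> {"fn": "servo_tool", "kwargs": {
  "plan": [0,0,0,0.02,0,0,0,0,0,0,0.02,0,0,0,0.5,0,0,0.02,0,0,0,0.5,0,0,0.02,0,0,0,0.5,0,0,0,0,0,0,0.5,0,0,-0.3,0,0,0,0.5,0,0,-0.7,0,0,0,0.5,0,0,-1,0,0,0,0.5,0,0,-1,0,0,0]
}}

```text
time_s: 29.42
position: [0.5184, -0.3996, 0.166]
eef_rot: [0.002, 0.996, -0.094, 0.003]
wrist_force: [0.4, -0.0, -1.2]
width: 0.0468
finger_force: 0.0
```

>>> {"fn": "servo_tool", "kwargs": {
  "plan": [0.5,-1,0.8,0,0,0,0,0.5,-1,0.8,0,0,0,0,0.5,-1,0.8,0,0,0,0,0.5,-1,0.8,0,0,0,0,0.5,-1,0.8,0,0,0,0]
}}

```text
time_s: 30.05
position: [0.3468, -0.4867, 0.1608]
eef_rot: [-0.001, 0.996, -0.094, -0.0]
wrist_force: [1.6, 0.8, 0.4]
width: 0.047
finger_force: 0.0
```

```bash
python3 - <<'E'
from h import *
s=observe();print(s['time_s'],s['position'],s['wrist_force'])
c=capture('top');cv2.imwrite('pics/t3.png',cv2.resize(c['pixels'][110:310,230:570,::-1],None,fx=2.3,fy=2.3,interpolation=2))
d=capture('side');cv2.imwrite('pics/s3.png',d['pixels'][:,:,::-1])
m=cv2.inRange(cv2.cvtColor(c['pixels'],cv2.COLOR_RGB2HSV),(0,110,60),(18,255,255));m[:, :490]=0
P=np.argwhere(m)[:,::-1];print(len(P),cv2.minAreaRect((ray(c,P,.014)[:,:2]*1000).astype(np.float32)))
E
```

```text
30.05 [ 0.34677376 -0.48670737  0.16075267] [1.61563264 0.75420204 0.40052097]
15066 ((800.573974609375, -525.2562255859375), (396.6393737792969, 763.081298828125), 87.12736511230469)
```

View pics/t3.png

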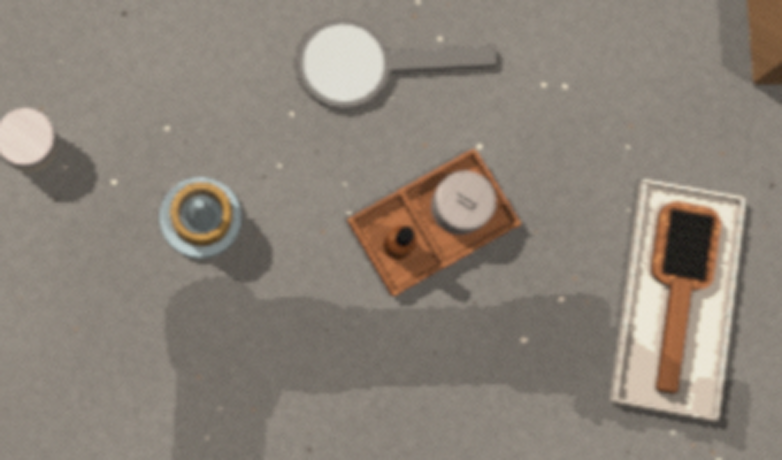

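View pics/s3.png

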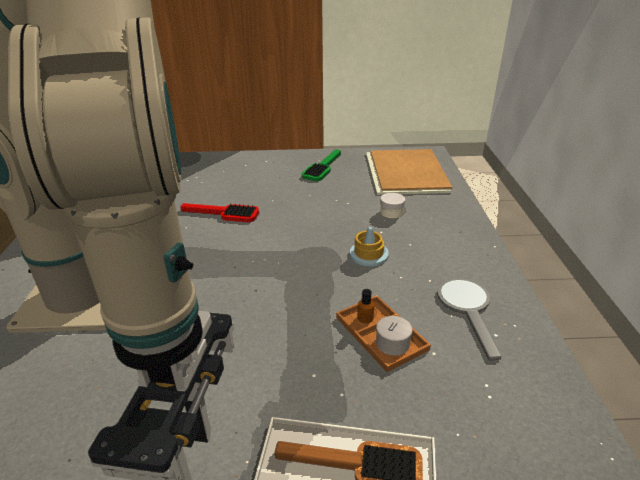

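The final views show the brush flat and centred in the long tray, both bangles stacked flat on the stand, and the tin and bottle upright in their bays. The mirror and jar have not moved. Handing in.

```bash
python3 -c "
from workcell import hand_in
print(hand_in())"
```

```text
the job is handed in; nothing more can be done
None
```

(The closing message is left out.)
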